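# Scan three sides of a guitar neck block and put it away in the drying drawer

### The arm

A 6-joint arm with a two-finger parallel gripper is mounted at the origin on the work surface. World frame = base frame: x ahead of the robot, y to its left, z up, the work surface at z = 0. Lengths are in m, angles in rad, forces in N, time in s.
With the tool pointing down it reaches from about 0.275 to 0.825 m from the base axis. Payload 4.9 kg.
Tool frame: the origin (TCP) lies midway between the tips of the shut fingers; the grasp point (between the pads) lies 19 mm behind it (manip.tcp_to_grasp is the distance from the TCP to the grasp point, in m); z points along the fingers, y is the line along which they close (so a half turn about z gives the same grasp; the last joint's range is limited). The gripper opens to 85 mm and grips with 20 to 120 N. Pads are 22 mm wide; open, the fingers measure 114 mm over their backs; the gripper's body (76 mm by 85 mm) begins 54 mm behind the grasp point. The pads swing forward as they close: fully open they stand 13 mm farther back than shut.
Start: joints at [-1.281, 0.326, -0.193, 1.052, 0, 1.437], TCP at [0.226, -0.501, 0.231] pointing down, gripper open.
Joint ranges: [-2.65, 2.65], [-0.97, 1.79], [-1.3, 1.35], [-1.93, 2.1], [-1.47, 1.37], [-3.14, 3.14]. Speed limits (rad/s): [2.57, 2.57, 3.14, 3.14, 3.14, 3.14].

### API

Orientations are given as a unit quaternion [w, x, y, z].
In Python, from cell import status, capture, camera_info, manip, models gives the robot as it stands.
- The arm moves only by the tool carry_out, never from a script. Its argument "rows" is a list of rows, each an object of numbers: "fingers": the closure, from 0 (fully open) to 1 (shut); "tx", "ty", "tz": the shift along the tool's x, y, z in mm; "spin": the turn about the tool's z in rad. In form: [{"fingers": .., "tx": .., "ty": .., "tz": .., "spin": ..}, ...]. A call has 1 to 10 rows; each row shifts and turns the commanded pose from where the row before left it, along the tool's axes as they then stand; what a row does not reach is not made up. A row lasts 1/10 s, in which the tool goes at most 50 mm and 8.59 degrees, less where a joint would pass 70% of its speed; a pose out of reach is approached as far as the arm can. A call is refused whole if a number of a shift passes 50 or a number of a turn 0.15, either way. A call with a gripper value outside its range is refused whole. The fingers move at their own pace and stop on an object; "force" is the grip in N (left out, the last holds). Time passes only in rows, so rows that do not move let the fingers close. It gives the time, the measured TCP pose, the force, the opening and the grip force at its end, in the units of the state.
- status.get_state(): the state, without advancing time (a new reading comes with each control period).
- capture(name): name is "scene" or "top" or "wrist"; returns the picture (384x512x3 uint8, blue, green, red); there is no depth.
- camera_info(name): a dict with "fx", "fy", "cx", "cy" (pixels), "xyz" and "attitude" of the camera in the world. Camera axes: x right, y up, looking along -z (the intrinsics and any distortion apply to the point x, -y, -z); pixel columns grow to the right and rows downward; lengths in m; the calibration is good to about 2 mm. A picture is of the moment at which its call begins: read the wrist's pose just before it. camera_info takes no time and is no camera call; for the wrist camera it gives the pose at the moment of the call.
- manip.sign_off(): hands the job in; it is judged then, once.
Trained networks look in the newest picture that a camera, given by its name, has taken for a name from the list of things; names that differ only in an ending like _2 or _b are one class to them, and where a whole thing is asked for, a point or a joint stands for the part that bears it (a point fixed in the world has none). Each returns a list of dicts, best first, with "p" (0 to 1); they miss things now and then, are a little off and sometimes report something else, mostly with a low value. They report only what shows in the picture. A call takes as long as a camera call. They do not tell look-alikes from the thing itself.
- models.spot_in(label, camera): "box" ([centre column, centre row, width, height] in pixels, round what is visible of it).
- models.masks_of(label, camera): "mask" (384x512 bool, what is visible of it) and "box" ([centre column, centre row, width, height] in pixels, round what is visible of it).
The state is a dict: "clock": time; "qpos": joint angles; "qvel": joint speeds; "joint_torque": joint torques, N m; "ee_pos": TCP position; "orientation": TCP orientation; "force": force on the tool from outside, world axes, zero at the start; "moment": the same for the moment, N m; "grip_width": finger opening in m; "gripper_force": force on a finger pad.
Only numpy, scipy, OpenCV 4.12 (cv2) and the standard library are available. Lean on these libraries where they do the work, as an engineer would, in place of code of your own. Each camera call takes 0.05 s, during which the arm holds its last target. There are 200 camera calls.

### The job

Pick up the dark neck block and hold it upright in front of the scanner so that its blue dot, then its yellow dot, then its red dot squarely faces the lens, centred at lens height and about 8 cm away, still for about a second each, without the block touching the scanner. Then set it down upright in the open drawer of the cabinet, without dropping it, and push the drawer fully shut. Leave everything else where it is.

Things in the scene. Friction and masses are not known exactly. Their poses are not given: they have to be found in the camera images.
- neck_block: dark reddish wooden block standing on end, 56 (x) x 44 (y) x 100 mm (z, up), about 0.15 kg. Origin: centre of its underside. Coloured dots, 26 mm across, centred 35 mm above its underside: blue on the +x side, yellow on +y, red on -x; the -y side is bare. A stripe of the same colour lies on its top face along the edge of each dotted side.
- scanner: heavy fixed scanner: white head 85 x 100 x 90 mm, top at 160 mm, round black lens in a white ring, black foot 8 mm thick, 120 mm wide, from x = -150 to +90 mm. Origin: on the table under the lens face; x points from the lens back into the head (the lens looks along -x), z up. A yellow 60 mm square on the foot, centred at x = -105 mm, shows where to hold the block over.
- lens (a point): centre of the scanner's lens face, 115 mm above the table; axes as the scanner's
- cabinet: fixed plywood drying cabinet, 250 deep (x) x 190 wide (y) x 140 mm high with a clear top. Origin: on the table under the middle of its open front; x points into the cabinet, away from its front, z up. A drawer slides out of the front along -x.
- drawer (a joint): travel of the drawer in m: 0 is fully shut, 0.225 fully out; light friction of about 2 N, stays where left. It starts nearly fully out.
- drawer_floor (a point): point on the drawer's floor, 16 mm above the table, midway between its sides, 105 mm behind the inner face of its front panel; moves with the drawer, axes as the cabinet's. Clear inside: 140 mm wide (y), from x = -105 to +113 mm about this point. Side walls reach 60 mm above the table; the cabinet's roof is at 134 mm.
- drawer_front (a point): point on the outer face of the drawer's green front panel, midway across, 118 mm above the table: push here along the cabinet's +x. The panel is 14 mm thick, 190 mm wide, 6 to 138 mm above the table; a steel bar handle 90 mm long stands 35 mm off it, 50 mm above the table.
- glue: bystander: white glue bottle with orange cap, 56 mm across, 150 mm high; origin at its base
- dowel_a: bystander: pale wooden dowel standing up, 32 mm across, 60 mm high; origin at its base
- dowel_b: bystander: another such dowel
- tail_block: bystander: pale wooden block 50 x 80 x 25 mm, lying flat, no dots; origin at its underside
- chisel: bystander: hand tool with a wooden handle lying on the table, 160 mm long
- mug: bystander: blue mug, 76 mm across, 95 mm high; origin at its base
There are look-alikes about, which are no part of the job. There is more than one size of the neck_block; the one meant has the size given above.

How it is judged:
On the way, in this order (a step that is already met when the one before it is completed fails the run):
1. the blue dot is held facing the lens: square within 11 degrees, block upright, dot within 22 mm of the lens axis in height and sideways, 45 to 120 mm from the lens (x of lens in the frame of neck_block between 0.073 and 0.148 m and y of lens in the frame of neck_block between -0.022 and 0.022 m and z of lens in the frame of neck_block between 0.013 and 0.057 m and angle between the x axis of neck_block and the x axis of scanner, either way round below 0.2 rad and angle between neck_block's own z axis and vertical below 0.2 rad and contact force between the fingers and neck_block above 0.5 N), for 0.5 s.
2. then the yellow dot likewise (y of lens in the frame of neck_block between 0.067 and 0.142 m and x of lens in the frame of neck_block between -0.022 and 0.022 m and z of lens in the frame of neck_block between 0.013 and 0.057 m and angle between the y axis of neck_block and the x axis of scanner, either way round below 0.2 rad and angle between neck_block's own z axis and vertical below 0.2 rad and contact force between the fingers and neck_block above 0.5 N), for 0.5 s.
3. then the red dot likewise (x of lens in the frame of neck_block between -0.148 and -0.073 m and y of lens in the frame of neck_block between -0.022 and 0.022 m and z of lens in the frame of neck_block between 0.013 and 0.057 m and angle between the x axis of neck_block and the x axis of scanner, either way round below 0.2 rad and angle between neck_block's own z axis and vertical below 0.2 rad and contact force between the fingers and neck_block above 0.5 N), for 0.5 s.
At the end, for the whole second after the job is handed in: the neck block stands upright (within 7 degrees) and at rest on the floor of the drawer, inside its walls, and the drawer is shut to within 6 mm (value of joint drawer below 0.006 m and x of neck_block in the frame of drawer_floor between -0.105 and 0.113 m and y of neck_block in the frame of drawer_floor between -0.07 and 0.07 m and z of neck_block in the frame of drawer_floor between -0.006 and 0.008 m and angle between neck_block's own z axis and vertical below 0.12 rad and linear speed of neck_block below 0.02 m/s); the robot touches nothing.
It fails at once if the neck block is dropped or thrown: it moves faster than 0.6 m/s while the fingers do not hold it (contact force between the fingers and neck_block below 0.1 N and linear speed of neck_block above 0.6 m/s).
It fails at once if the neck block touches the scanner (contact force between neck_block and scanner above 1 N).
It fails at once if a bystander (glue, dowels, tail block, chisel, mug) is moved more than 30 mm (distance of any of glue, dowel_a, dowel_b, tail_block, chisel, mug from where it was at the start of the episode above 0.03 m).
It also fails if it takes over 70 s, if anything falls off the work surface, if the arm or the gripper's body presses on something with over 40 N, if the wrist force passes 120 N, or if a joint passes its speed limit or range.

## Working session

There is one attempt and no reset: what is moved stays moved. The work goes in short steps, Python scripts to look and compute and a tool call to move; the robot and the scene stay as the last step left them, time stands still between calls to the robot, and variables do not carry over. Pictures are saved under pics/ and viewed, at most 10 in all, crops included, and the job is handed in when it is done.

Besides the shell and the picture viewer there is one more tool, called after "Call:" as name(argument=value, ...), one argument or row to a line, values as JSON. carry_out: Moves the arm, as the interface text tells. Its arguments: {"type":"object","properties":{"rows":{"type":"array"},"force":{"type":"number"}},"required":["rows"]}

```bash
mkdir -p pics; ls; python3 - <<'E'
from cell import status,capture,camera_info,manip,models
import cv2,numpy as np
print(status.get_state()); print(manip.tcp_to_grasp)
for n in("scene","top"):
    cv2.imwrite(f"pics/{n}0.png",capture(n)); print(n,camera_info(n))
    for l in("neck_block","scanner","cabinet","drawer_front","glue","dowel_a","mug","chisel","tail_block"):
        print(l,[(round(d["p"],2),np.round(d["box"]).tolist()) for d in models.spot_in(l,n)])
E
```

```text
pics
{'clock': 0.0, 'qpos': array([-1.28118377e+00,  3.26940108e-01, -1.93588571e-01,  1.05200518e+00,
       -1.67106789e-05,  1.43661527e+00]), 'qvel': array([-2.52936842e-03,  4.25620568e-04,  1.08471843e-03,  1.83689412e-03,
       -7.90720219e-05, -6.17123601e-04]), 'joint_torque': array([ 5.44085051e-04, -4.43394113e+01,  2.62444317e+01,  1.54530862e-02,
        2.21129926e-05,  2.74077465e-06]), 'ee_pos': array([ 0.22601795, -0.50077018,  0.23050212]), 'orientation': array([-8.65494240e-04,  9.77633377e-01,  2.10314587e-01, -7.57789106e-05]), 'force': array([-0.4215787 ,  0.17353861, -0.18469329]), 'moment': array([-0.01122627,  0.00282964, -0.01079346]), 'gripper_force': 0.0, 'grip_width': 0.08532291832781848}
0.0187
scene {'fx': 458.2579231306699, 'fy': 458.2579231306699, 'cx': 248.18025024902423, 'cy': 198.6197818049321, 'xyz': array([ 0.79706467, -1.0761648 ,  1.13334714]), 'attitude': array([0.92319761, 0.36754326, 0.03359904, 0.10718783])}
neck_block [(0.96, [303.0, 140.0, 32.0, 44.0]), (0.91, [232.0, 185.0, 20.0, 36.0]), (0.69, [313.0, 193.0, 27.0, 43.0]), (0.34, [282.0
[... 435 characters left out ...]
 329.0, 42.0, 49.0])]
top {'fx': 468.7626724846468, 'fy': 468.7626724846468, 'cx': 246.72650745539315, 'cy': 196.15860805938598, 'xyz': array([ 0.40360881, -0.09965057,  1.6221108 ]), 'attitude': array([-0.69625182, -0.04556945,  0.03810774,  0.71533532])}
neck_block [(0.98, [234.0, 137.0, 26.0, 28.0]), (0.82, [146.0, 160.0, 37.0, 29.0])]
scanner [(0.94, [128.0, 206.0, 88.0, 44.0])]
cabinet []
drawer_front [(0.91, [301.0, 223.0, 56.0, 86.0])]
glue [(0.79, [194.0, 147.0, 16.0, 21.0]), (0.52, [225.0, 255.0, 44.0, 7.0])]
dowel_a [(0.63, [228.0, 168.0, 12.0, 16.0])]
mug [(0.59, [387.0, 210.0, 32.0, 26.0])]
chisel [(0.19, [303.0, 219.0, 63.0, 89.0])]
tail_block [(0.6, [173.0, 268.0, 24.0, 15.0])]
```

```bash
python3 - <<'E'
import cv2
a=cv2.imread("pics/scene0.png")[80:380,90:390]; b=cv2.imread("pics/top0.png")[90:315,70:420]
cv2.imwrite("pics/sc1.png",cv2.resize(a,(600,600),interpolation=cv2.INTER_CUBIC));cv2.imwrite("pics/tp1.png",cv2.resize(b,(800,514),interpolation=cv2.INTER_CUBIC))
E
```

```text
(no output)
```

View pics/sc1.png

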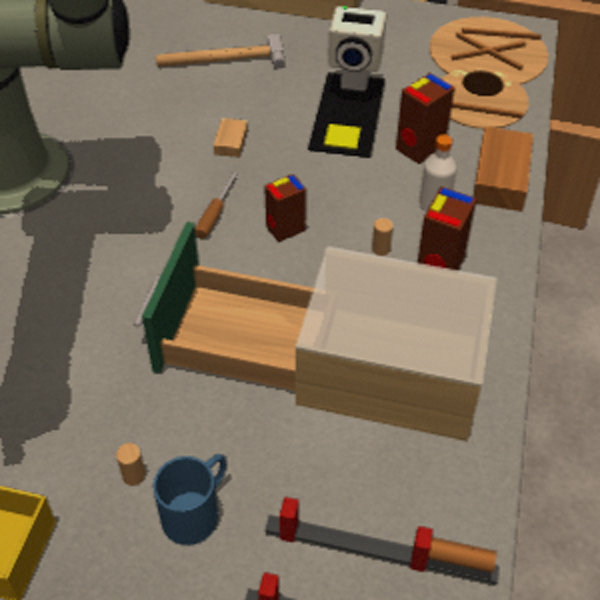

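View pics/tp1.png

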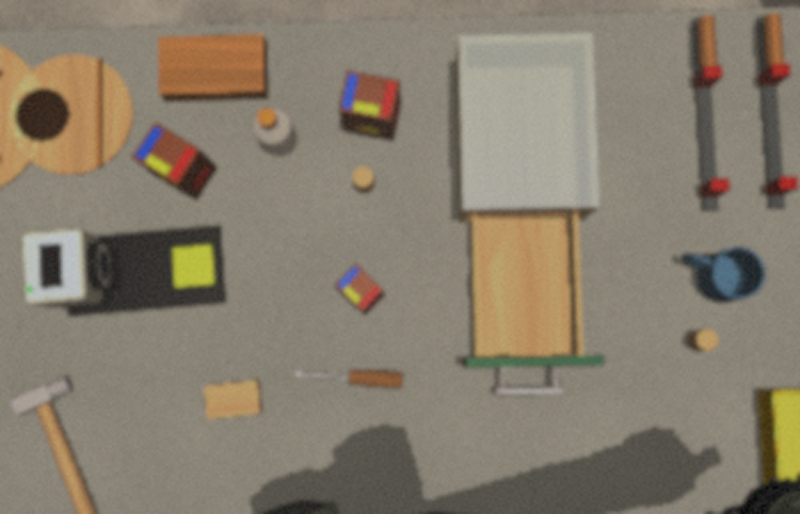

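The scene view shows three striped blocks: one left of the glue, at scene px (302,140), a second right of it, at (313,193), and a small one at (232,185). In the top view they are at (146,160), (232,136) and (227,216). The scanner, cabinet and drawer are clear. I'll enlarge the three blocks and measure them.

```bash
python3 - <<'E'
import cv2,numpy as np
a=cv2.imread("pics/scene0.png");b=cv2.imread("pics/top0.png")
def crop(i,c,r,h=30): return cv2.resize(i[r-h:r+h,c-h:c+h],(264,264),interpolation=cv2.INTER_NEAREST)
m=np.vstack([np.hstack([crop(a,302,140),crop(a,313,193),crop(a,232,185)]),np.hstack([crop(b,146,160),crop(b,232,136),crop(b,227,216)])])
cv2.imwrite("pics/m1.png",m)
E
```

```text
(no output)
```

View pics/m1.png

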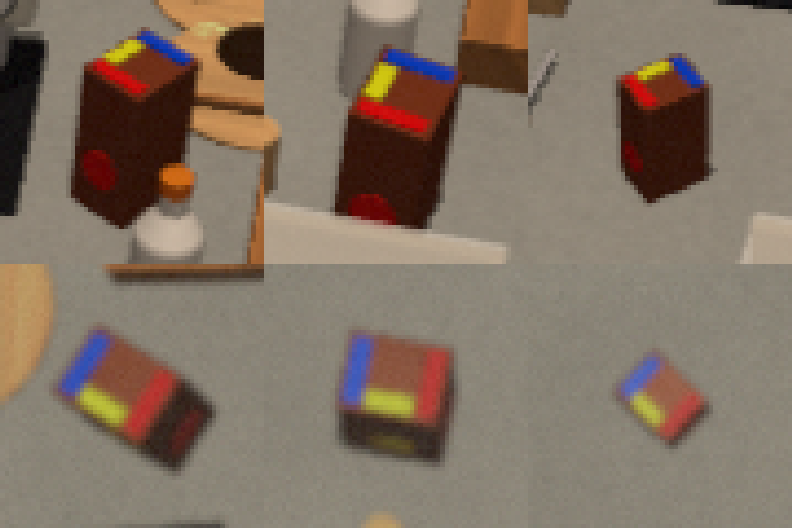

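By its top face, the small block (scene (232,185), top (227,216)) is about 55 x 45 mm. The other two are clearly larger, with top faces of about 80 x 55 mm. So the small one is the neck block. Now I'll fit the poses.

```bash
cat > fit.py <<'E'
import numpy as np
from scipy.spatial.transform import Rotation as R
from scipy.optimize import least_squares
from cell import camera_info
def proj(P,n,ci=None):
    c=ci or camera_info(n);w,x,y,z=c["attitude"]
    p=(np.atleast_2d(P)-c["xyz"])@R.from_quat([x,y,z,w]).as_matrix()
    return np.c_[c["cx"]+c["fx"]*p[:,0]/-p[:,2],c["cy"]+c["fy"]*p[:,1]/p[:,2]]
def fit(items,x0):
    ci={n:camera_info(n) for n,_,_ in items}
    def f(v):
        P=R.from_euler('z',v[2]);o=np.r_[v[:2],0]
        return np.concatenate([(proj(P.apply(q)+o,n,ci[n])-px).ravel() for n,q,px in items])
    s=least_squares(f,x0,loss="soft_l1");r=f(s.x).reshape(-1,2)
    print(np.round(s.x,4),"res",np.round(r,1).tolist());return s.x
E
python3 - <<'E'
from fit import *
A=np.array
tm=lambda p:A(p)/4.4+[227-30-528/4.4,216-30-264/4.4]
sm=lambda p:A(p)/4.4+[232-30-528/4.4,185-30]
t=lambda p:A(p)/2.286+[70,90]
s=lambda p:A(p)/2+[90,80]
a,b,h=.028,.022,.1
blk=A([[a,b,h],[a,-b,h],[-a,-b,h],[-a,b,h]])
print("block");fit([("top",blk,tm([[615,395],[657,350],[708,405],[673,446]])),
 ("scene",A([*blk,[-a,-b,0],[-a,b,0]]),sm([[676,55],[709,82],[648,108],[621,83],[650,202],[621,170]]))],[.4,0,2])
print("scanner")
for x0 in(1.57,-1.57):fit([("top",A([[-.105,0,.008],[-.15,.06,.008],[-.15,-.06,.008],[0,.05,.16],[0,-.05,.16]]),t([[194,266],[225,302],[220,227],[87,300],[83,230]])),
 ("scene",A([[-.105,0,.008],[0,0,.115],[-.15,.06,.008],[-.15,-.06,.008]]),s([[342,136],[353,56],[310,150],[372,157]]))],[.4,.3,x0])
print("cabinet")
v=fit([("top",A([[0,.095,.14],[0,-.095,.14],[.25,.095,.14],[.25,-.095,.14]]),t([[462,211],[598,207],[459,36],[592,33]])),
 ("scene",A([[0,.095,.14],[0,-.095,.14],[.25,.095,.14],[.25,-.095,.14]]),s([[328,248],[298,352],[495,278],[484,383]]))],[.5,-.2,0])
# drawer: outer face of panel, offset along cabinet -x
print("panel outer");fit([("top",A([[0,.095,.138],[0,-.095,.138]]),t([[463,366],[604,363]])),("scene",A([[0,.095,.138],[0,-.095,.138]]),s([[190,226],[146,318]]))],[.2,-.2,0])
print(proj([v[0],v[1],.14],"top"))
E
```

```text
block
[ 0.5214 -0.0225  0.8273] res [[0.1, -0.3], [-0.6, -0.2], [0.8, -1.5], [-0.2, -0.6], [0.2, -1.5], [0.2, -0.1], [-0.4, 0.7], [-1.5, -1.5], [-0.4, 0.5], [-0.8, -0.1]]
scanner
[0.5603 0.3406 1.6483] res [[-0.5, 0.2], [0.3, 0.3], [-0.4, -1.1], [4.2, -0.0], [3.7, -0.9], [0.5, -1.0], [-0.4, -0.7], [-1.0, -2.0], [0.0, -2.0]]
[0.5603 0.3406 1.6483] res [[-0.5, 0.2], [0.3, 0.3], [-0.4, -1.1], [4.2, -0.0], [3.7, -0.9], [0.5, -1.0], [-0.4, -0.7], [-1.0, -2.0], [0.0, -2.0]]
cabinet
[ 6.241e-01 -2.672e-01 -2.000e-04] res [[1.1, -0.5], [1.2, -0.4], [-0.1, 0.1], [0.2, -0.3], [-0.4, -1.2], [-0.7, -2.6], [0.9, -1.0], [-0.2, 0.2]]
panel outer
[ 0.4088 -0.2626 -0.0036] res [[1.5, -0.6], [0.3, -0.7], [-0.3, -3.2], [-0.4, -1.4]]
[[303.00901323 180.93009915]]
```

Fitted poses:

| Item | x (m) | y (m) | Yaw (rad) |
|---|---|---|---|
| Block | 0.521 | -0.022 | 0.827 |
| Scanner | 0.560 | 0.341 | 1.648 |
| Cabinet | 0.624 | -0.267 | 0 |
| Drawer panel, outer face | 0.409 | | |

I'll grip across the block's y faces with tool yaw 3.969, so joint 6 runs from -1.26 to 1.88 during the scan. First I'll move above the block.

Call:
carry_out(
  rows=[
    {"fingers":0,"tx":33,"ty":-22,"tz":0,"spin":-0.14},
    {"fingers":0,"tx":30,"ty":-26,"tz":0,"spin":0},
    {"fingers":0,"tx":30,"ty":-26,"tz":0,"spin":0},
    {"fingers":0,"tx":30,"ty":-26,"tz":0,"spin":0},
    {"fingers":0,"tx":30,"ty":-26,"tz":0,"spin":0},
    {"fingers":0,"tx":30,"ty":-26,"tz":0,"spin":0},
    {"fingers":0,"tx":30,"ty":-26,"tz":0,"spin":0},
    {"fingers":0,"tx":30,"ty":-26,"tz":0,"spin":0},
    {"fingers":0,"tx":30,"ty":-26,"tz":0,"spin":0},
    {"fingers":0,"tx":30,"ty":-26,"tz":0,"spin":0},
  ],
)

```text
clock: 2.0
ee_pos: [0.3506, -0.1242, 0.2316]
orientation: [0.0, 0.961, 0.278, 0.0]
force: [0.8, -0.2, -0.6]
grip_width: 0.0855
gripper_force: 0.0
```

Call:
carry_out(
  rows=[
    {"spin":-0.14},
    {"spin":-0.14},
    {"spin":-0.14},
    {"spin":-0.14},
    {"spin":-0.14},
    {"spin":-0.14},
    {"spin":-0.14},
    {"spin":-0.14},
    {"spin":-0.14},
    {"spin":-0.14},
  ],
)

```text
invalid input
```

Call:
carry_out(
  rows=[
    {"spin":-0.14},
    {"spin":-0.14},
    {"spin":-0.14},
    {"spin":-0.14},
    {"spin":-0.14},
    {"spin":-0.14},
    {"spin":-0.14},
    {"spin":-0.14},
    {"spin":-0.14},
    {"spin":-0.14},
  ],
)

```text
invalid input
```

```bash
cat > go.py <<'E'
import sys
from fit import *
from cell import status
def yaw(s):
    w,x,y,z=s["orientation"];return R.from_quat([x,y,z,w]).apply([1,0,0])
def go(x,y,z,psi):
    s=status.get_state();a=yaw(s);p=np.arctan2(a[1],a[0]);w,i,j,k=s["orientation"]
    T=R.from_quat([i,j,k,w]);d=np.array([x,y,z])-s["ee_pos"]
    print("clock",round(s["clock"],2),"pos",s["ee_pos"].round(4),"psi",round(p,3),"tilt",T.apply([0,0,1]).round(3),"w",round(s["grip_width"],4),"gf",round(s["gripper_force"],1),"F",s["force"].round(1),"q",s["qpos"].round(2))
    print("tool shift mm",(T.inv().apply(d)*1e3).round(1),"spin",round((p-psi+np.pi)%(2*np.pi)-np.pi,3))
if __name__=="__main__":go(*map(float,sys.argv[1:]))
E
python3 go.py .5214 -.0225 .17 3.969
```

```text
clock 2.0 pos [ 0.3506 -0.1242  0.2316] psi 0.563 tilt [ 0.001 -0.    -1.   ] w 0.0855 gf 0.0 F [ 0.8 -0.2 -0.6] q [-0.54 -0.01 -0.6   0.98  0.    2.04]
tool shift mm [198.7   5.1  61.7] spin 2.877
```

Call:
carry_out(
  rows=[
    {"fingers":0,"tx":40,"ty":1,"tz":0,"spin":0},
    {"fingers":0,"tx":40,"ty":1,"tz":0,"spin":0},
    {"fingers":0,"tx":40,"ty":1,"tz":0,"spin":0},
    {"fingers":0,"tx":40,"ty":1,"tz":0,"spin":0},
    {"fingers":0,"tx":39,"ty":1,"tz":0,"spin":0},
    {"fingers":0,"tx":0,"ty":0,"tz":0,"spin":-0.14},
    {"fingers":0,"tx":0,"ty":0,"tz":0,"spin":-0.14},
    {"fingers":0,"tx":0,"ty":0,"tz":0,"spin":-0.14},
    {"fingers":0,"tx":0,"ty":0,"tz":0,"spin":-0.14},
    {"fingers":0,"tx":0,"ty":0,"tz":0,"spin":-0.14},
  ],
)

```text
clock: 3.0
ee_pos: [0.5213, -0.0235, 0.2312]
orientation: [-0.0, 0.805, 0.593, -0.0]
force: [-0.7, 0.7, -0.1]
grip_width: 0.0853
gripper_force: 0.0
```

Call:
carry_out(
  rows=[
    {"fingers":0,"tx":0,"ty":0,"tz":0,"spin":-0.14},
    {"fingers":0,"tx":0,"ty":0,"tz":0,"spin":-0.14},
    {"fingers":0,"tx":0,"ty":0,"tz":0,"spin":-0.14},
    {"fingers":0,"tx":0,"ty":0,"tz":0,"spin":-0.14},
    {"fingers":0,"tx":0,"ty":0,"tz":0,"spin":-0.14},
    {"fingers":0,"tx":0,"ty":0,"tz":0,"spin":-0.14},
    {"fingers":0,"tx":0,"ty":0,"tz":0,"spin":-0.14},
    {"fingers":0,"tx":0,"ty":0,"tz":0,"spin":-0.14},
    {"fingers":0,"tx":0,"ty":0,"tz":0,"spin":-0.14},
    {"fingers":0,"tx":0,"ty":0,"tz":0,"spin":-0.14},
  ],
)

```text
clock: 4.0
ee_pos: [0.5213, -0.0236, 0.2313]
orientation: [0.0, 0.234, 0.972, -0.0]
force: [0.1, 0.7, -0.1]
grip_width: 0.0852
gripper_force: 0.0
```

Call:
carry_out(
  rows=[
    {"fingers":0,"tx":0,"ty":0,"tz":0,"spin":-0.14},
    {"fingers":0,"tx":0,"ty":0,"tz":0,"spin":-0.14},
    {"fingers":0,"tx":0,"ty":0,"tz":0,"spin":-0.14},
    {"fingers":0,"tx":0,"ty":0,"tz":0,"spin":-0.14},
    {"fingers":0,"tx":0,"ty":0,"tz":0,"spin":-0.14},
    {"fingers":0,"tx":0,"ty":0,"tz":0,"spin":-0.14},
    {"fingers":0,"tx":0,"ty":0,"tz":0,"spin":-0.14},
    {"fingers":0,"tx":0,"ty":0,"tz":0,"spin":-0.14},
    {"fingers":0,"tx":0,"ty":0,"tz":0,"spin":-0.14},
    {"fingers":0,"tx":0,"ty":0,"tz":0,"spin":0},
  ],
)

```text
clock: 5.0
ee_pos: [0.5213, -0.0235, 0.2313]
orientation: [0.0, -0.381, 0.925, -0.0]
force: [-0.3, -0.0, -0.5]
grip_width: 0.0854
gripper_force: 0.0
```

```bash
python3 go.py .5214 -.0225 .055 3.969; python3 - <<'E'
from cell import capture,camera_info
from fit import *
import cv2
c=camera_info("wrist");i=capture("wrist")
P=R.from_euler('z',.8273);a,b=.028,.022
q=proj(P.apply([[a,b,.1],[a,-b,.1],[-a,-b,.1],[-a,b,.1]])+[.5214,-.0225,0],"wrist",c)
cv2.polylines(i,[q.round().astype(int)],True,(0,255,0),1);cv2.imwrite("pics/w1.png",i)
E
```

```text
clock 5.0 pos [ 0.5213 -0.0235  0.2313] psi -2.36 tilt [ 0.  0. -1.] w 0.0854 gf 0.0 F [-0.3 -0.  -0.5] q [-0.19  0.27 -0.27  1.03  0.   -0.97]
tool shift mm [ -0.8   0.6 176.3] spin -0.045
```

View pics/w1.png

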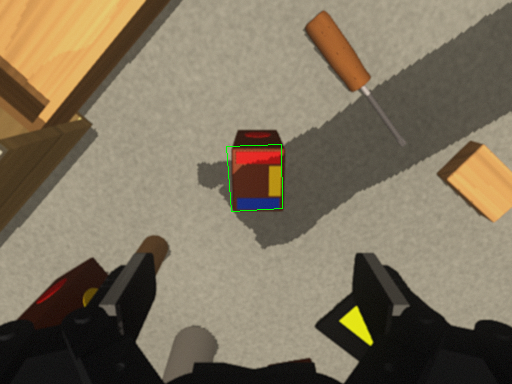

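The wrist view shows the red, yellow and blue striped top at about (257,178), within 2 px of the fit. Descend and grip.

Call:
carry_out(
  rows=[
    {"fingers":0,"tx":0,"ty":0,"tz":30,"spin":-0.03},
    {"fingers":0,"tx":0,"ty":0,"tz":30,"spin":0},
    {"fingers":0,"tx":0,"ty":0,"tz":30,"spin":0},
    {"fingers":0,"tx":0,"ty":0,"tz":30,"spin":0},
    {"fingers":0,"tx":0,"ty":0,"tz":25,"spin":0},
    {"fingers":0,"tx":0,"ty":0,"tz":20,"spin":0},
    {"fingers":0,"tx":0,"ty":0,"tz":11,"spin":0},
    {"fingers":0,"tx":0,"ty":0,"tz":0,"spin":0},
  ],
)

```text
clock: 5.85
ee_pos: [0.5202, -0.0234, 0.0541]
orientation: [-0.001, -0.394, 0.919, 0.001]
force: [-0.3, 0.5, -0.5]
grip_width: 0.0854
gripper_force: 0.0
```

Call:
carry_out(
  rows=[
    {"fingers":1,"tx":0,"ty":0,"tz":0,"spin":0},
    {"fingers":1,"tx":0,"ty":0,"tz":0,"spin":0},
    {"fingers":1,"tx":0,"ty":0,"tz":0,"spin":0},
    {"fingers":1,"tx":0,"ty":0,"tz":0,"spin":0},
    {"fingers":1,"tx":0,"ty":0,"tz":0,"spin":0},
    {"fingers":1,"tx":0,"ty":0,"tz":0,"spin":0},
    {"fingers":1,"tx":0,"ty":0,"tz":0,"spin":0},
    {"fingers":1,"tx":0,"ty":0,"tz":0,"spin":0},
    {"fingers":1,"tx":0,"ty":0,"tz":0,"spin":0},
    {"fingers":1,"tx":0,"ty":0,"tz":0,"spin":0},
  ],
  force=40,
)

```text
clock: 6.85
ee_pos: [0.522, -0.0234, 0.0563]
orientation: [0.001, -0.395, 0.919, -0.0]
force: [-0.6, 1.8, 5.3]
grip_width: 0.0434
gripper_force: 48.0
```

```bash
python3 go.py .5686 .2329 .136 4.79
```

```text
clock 6.85 pos [ 0.522  -0.0234  0.0563] psi -2.329 tilt [ 0.002  0.    -1.   ] w 0.0434 gf 48.0 F [-0.6  1.8  5.3] q [-0.19  0.46 -0.49  0.61  0.   -1.  ]
tool shift mm [-218.2  142.4  -79.6] spin -0.836
```

Call:
carry_out(
  rows=[
    {"fingers":1,"tx":0,"ty":0,"tz":-10,"spin":0},
    {"fingers":1,"tx":0,"ty":0,"tz":-20,"spin":0},
    {"fingers":1,"tx":0,"ty":0,"tz":-25,"spin":0},
    {"fingers":1,"tx":0,"ty":0,"tz":-15,"spin":0},
    {"fingers":1,"tx":0,"ty":0,"tz":-10,"spin":0},
    {"fingers":1,"tx":-10,"ty":6,"tz":0,"spin":0},
    {"fingers":1,"tx":-20,"ty":13,"tz":0,"spin":0},
    {"fingers":1,"tx":-25,"ty":16,"tz":0,"spin":0},
    {"fingers":1,"tx":-25,"ty":16,"tz":0,"spin":0},
    {"fingers":1,"tx":-25,"ty":17,"tz":0,"spin":0},
  ],
)

```text
clock: 7.85
ee_pos: [0.5435, 0.1012, 0.1341]
orientation: [-0.001, -0.395, 0.919, 0.0]
force: [-0.0, -0.2, -2.0]
grip_width: 0.0437
gripper_force: 47.5
```

Call:
carry_out(
  rows=[
    {"fingers":1,"tx":-25,"ty":16,"tz":0,"spin":0},
    {"fingers":1,"tx":-25,"ty":16,"tz":0,"spin":0},
    {"fingers":1,"tx":-25,"ty":16,"tz":0,"spin":0},
    {"fingers":1,"tx":-20,"ty":13,"tz":0,"spin":0},
    {"fingers":1,"tx":-18,"ty":13,"tz":0,"spin":0},
    {"fingers":1,"tx":0,"ty":0,"tz":0,"spin":-0.12},
    {"fingers":1,"tx":0,"ty":0,"tz":0,"spin":-0.12},
    {"fingers":1,"tx":0,"ty":0,"tz":0,"spin":-0.12},
    {"fingers":1,"tx":0,"ty":0,"tz":0,"spin":-0.12},
    {"fingers":1,"tx":0,"ty":0,"tz":0,"spin":-0.12},
  ],
)

```text
clock: 8.85
ee_pos: [0.567, 0.2331, 0.1337]
orientation: [-0.001, -0.651, 0.759, 0.001]
force: [-0.3, -0.8, -1.3]
grip_width: 0.0433
gripper_force: 47.5
```

Call:
carry_out(
  rows=[
    {"fingers":1,"tx":0,"ty":0,"tz":0,"spin":-0.12},
    {"fingers":1,"tx":0,"ty":0,"tz":0,"spin":-0.11},
    {"fingers":1,"tx":0,"ty":0,"tz":0,"spin":0},
    {"fingers":1,"tx":0,"ty":0,"tz":0,"spin":0},
  ],
)

```text
clock: 9.25
ee_pos: [0.5674, 0.2328, 0.1343]
orientation: [0.001, 0.731, -0.682, -0.0]
force: [0.9, -0.5, -1.7]
grip_width: 0.0437
gripper_force: 47.5
```

```bash
python3 go.py .5686 .2329 .136 4.79; python3 - <<'E'
from cell import capture
import cv2,numpy as np
a=capture("scene")[60:180,200:340];b=capture("top")[150:270,80:220]
cv2.imwrite("pics/h1.png",np.hstack([cv2.resize(i,(396,340),interpolation=cv2.INTER_CUBIC) for i in(a,b)]))
E
```

```text
clock 9.25 pos [0.5674 0.2328 0.1343] psi -1.501 tilt [-0.002 -0.    -1.   ] w 0.0437 gf 47.5 F [ 0.9 -0.5 -1.7] q [ 0.27  0.52 -0.15  0.9   0.   -1.37]
tool shift mm [-0.1 -1.2 -1.7] spin -0.008
```

View pics/h1.png

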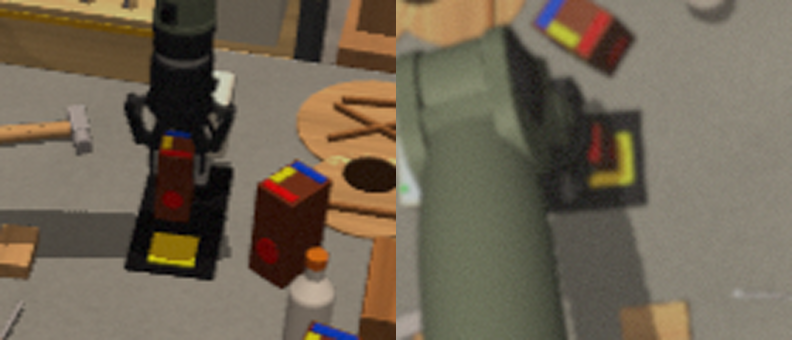

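The block is held upright over the yellow mark (red dot on the near side at (172,200) of the crop), with the blue dot toward the lens. Hold for a second, then turn to yellow and red with a hold at each.

Call:
carry_out(
  rows=[
    {"fingers":1,"tx":0,"ty":0,"tz":-2,"spin":0},
    {"fingers":1,"tx":0,"ty":0,"tz":0,"spin":0},
    {"fingers":1,"tx":0,"ty":0,"tz":0,"spin":0},
    {"fingers":1,"tx":0,"ty":0,"tz":0,"spin":0},
    {"fingers":1,"tx":0,"ty":0,"tz":0,"spin":0},
    {"fingers":1,"tx":0,"ty":0,"tz":0,"spin":0},
    {"fingers":1,"tx":0,"ty":0,"tz":0,"spin":0},
    {"fingers":1,"tx":0,"ty":0,"tz":0,"spin":0},
    {"fingers":1,"tx":0,"ty":0,"tz":0,"spin":0},
    {"fingers":1,"tx":0,"ty":0,"tz":0,"spin":0.1},
  ],
)

```text
clock: 10.35
ee_pos: [0.5681, 0.2324, 0.1373]
orientation: [-0.0, -0.696, 0.718, 0.0]
force: [-0.1, 0.9, -1.8]
grip_width: 0.0437
gripper_force: 47.4
```

Call:
carry_out(
  rows=[
    {"fingers":1,"tx":0,"ty":0,"tz":0,"spin":0.14},
    {"fingers":1,"tx":0,"ty":0,"tz":0,"spin":0.14},
    {"fingers":1,"tx":0,"ty":0,"tz":0,"spin":0.14},
    {"fingers":1,"tx":0,"ty":0,"tz":0,"spin":0.14},
    {"fingers":1,"tx":0,"ty":0,"tz":0,"spin":0.14},
    {"fingers":1,"tx":0,"ty":0,"tz":0,"spin":0.14},
    {"fingers":1,"tx":0,"ty":0,"tz":0,"spin":0.14},
    {"fingers":1,"tx":0,"ty":0,"tz":0,"spin":0.14},
    {"fingers":1,"tx":0,"ty":0,"tz":0,"spin":0.14},
    {"fingers":1,"tx":0,"ty":0,"tz":0,"spin":0.14},
  ],
)

```text
clock: 11.35
ee_pos: [0.5682, 0.2324, 0.1373]
orientation: [0.0, -0.068, 0.998, 0.0]
force: [-0.2, -0.3, -2.4]
grip_width: 0.0435
gripper_force: 47.4
```

Call:
carry_out(
  rows=[
    {"fingers":1,"tx":0,"ty":0,"tz":0,"spin":0.07},
    {"fingers":1,"tx":0,"ty":0,"tz":0,"spin":0},
    {"fingers":1,"tx":0,"ty":0,"tz":0,"spin":0},
  ],
)

```text
clock: 11.65
ee_pos: [0.5682, 0.2324, 0.1373]
orientation: [-0.0, -0.037, 0.999, 0.0]
force: [0.7, 0.7, -1.3]
grip_width: 0.0434
gripper_force: 47.4
```

```bash
python3 go.py .5686 .2329 .136 3.219
```

```text
clock 11.65 pos [0.5682 0.2324 0.1373] psi -3.068 tilt [-0.  0. -1.] w 0.0434 gf 47.4 F [ 0.7  0.7 -1.3] q [ 0.27  0.52 -0.15  0.9   0.    0.19]
tool shift mm [-0.5  0.5  1.3] spin -0.004
```

Call:
carry_out(
  rows=[
    {"fingers":1,"tx":0,"ty":0,"tz":0,"spin":0},
    {"fingers":1,"tx":0,"ty":0,"tz":0,"spin":0},
    {"fingers":1,"tx":0,"ty":0,"tz":0,"spin":0},
    {"fingers":1,"tx":0,"ty":0,"tz":0,"spin":0},
    {"fingers":1,"tx":0,"ty":0,"tz":0,"spin":0},
    {"fingers":1,"tx":0,"ty":0,"tz":0,"spin":0},
    {"fingers":1,"tx":0,"ty":0,"tz":0,"spin":0},
    {"fingers":1,"tx":0,"ty":0,"tz":0,"spin":0},
    {"fingers":1,"tx":0,"ty":0,"tz":0,"spin":0},
    {"fingers":1,"tx":0,"ty":0,"tz":0,"spin":0.1},
  ],
)

```text
clock: 12.65
ee_pos: [0.5682, 0.2324, 0.1373]
orientation: [-0.0, 0.015, 1.0, 0.0]
force: [0.5, 0.2, -1.8]
grip_width: 0.0433
gripper_force: 47.4
```

Call:
carry_out(
  rows=[
    {"fingers":1,"tx":0,"ty":0,"tz":0,"spin":0.14},
    {"fingers":1,"tx":0,"ty":0,"tz":0,"spin":0.14},
    {"fingers":1,"tx":0,"ty":0,"tz":0,"spin":0.14},
    {"fingers":1,"tx":0,"ty":0,"tz":0,"spin":0.14},
    {"fingers":1,"tx":0,"ty":0,"tz":0,"spin":0.14},
    {"fingers":1,"tx":0,"ty":0,"tz":0,"spin":0.14},
    {"fingers":1,"tx":0,"ty":0,"tz":0,"spin":0.14},
    {"fingers":1,"tx":0,"ty":0,"tz":0,"spin":0.14},
    {"fingers":1,"tx":0,"ty":0,"tz":0,"spin":0.14},
    {"fingers":1,"tx":0,"ty":0,"tz":0,"spin":0.14},
  ],
)

```text
clock: 13.65
ee_pos: [0.5681, 0.2324, 0.1373]
orientation: [-0.0, 0.657, 0.754, 0.0]
force: [0.4, 0.6, -2.9]
grip_width: 0.0437
gripper_force: 47.4
```

Call:
carry_out(
  rows=[
    {"fingers":1,"tx":0,"ty":0,"tz":0,"spin":0.07},
    {"fingers":1,"tx":0,"ty":0,"tz":0,"spin":0},
    {"fingers":1,"tx":0,"ty":0,"tz":0,"spin":0},
    {"fingers":1,"tx":0,"ty":0,"tz":0,"spin":0},
    {"fingers":1,"tx":0,"ty":0,"tz":0,"spin":0},
    {"fingers":1,"tx":0,"ty":0,"tz":0,"spin":0},
    {"fingers":1,"tx":0,"ty":0,"tz":0,"spin":0},
    {"fingers":1,"tx":0,"ty":0,"tz":0,"spin":0},
    {"fingers":1,"tx":0,"ty":0,"tz":0,"spin":0},
    {"fingers":1,"tx":0,"ty":0,"tz":0,"spin":0},
  ],
)

```text
clock: 14.65
ee_pos: [0.5681, 0.2324, 0.1373]
orientation: [-0.0, 0.681, 0.732, -0.0]
force: [0.2, -0.1, -2.5]
grip_width: 0.0434
gripper_force: 47.4
```

```bash
python3 go.py .52 -.267 .24 1.648; python3 - <<'E'
from cell import capture
import cv2,numpy as np
a=capture("scene")[60:180,200:340];b=capture("top")[150:270,80:220]
cv2.imwrite("pics/h2.png",np.hstack([cv2.resize(i,(396,340),interpolation=cv2.INTER_CUBIC) for i in(a,b)]))
E
```

```text
clock 14.65 pos [0.5681 0.2324 0.1373] psi 1.644 tilt [-0. -0. -1.] w 0.0434 gf 47.4 F [ 0.2 -0.1 -2.5] q [ 0.27  0.52 -0.15  0.9  -0.    1.77]
tool shift mm [-494.5  -84.5 -102.7] spin -0.004
```

View pics/h2.png

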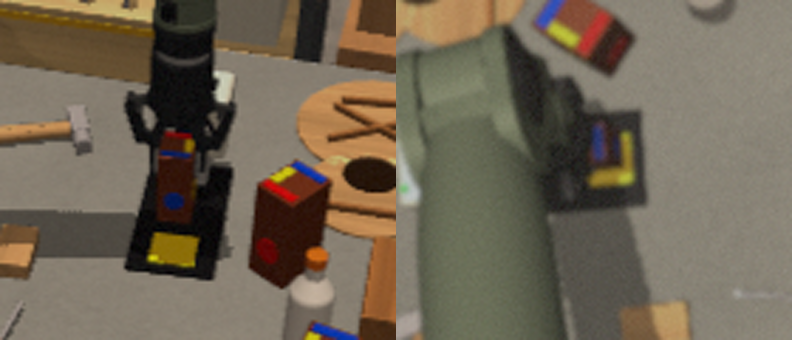

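The blue dot now faces away at (173,200), so red faces the lens. Next, lift and carry the block to the drawer.

Call:
carry_out(
  rows=[
    {"fingers":1,"tx":0,"ty":0,"tz":-15,"spin":0},
    {"fingers":1,"tx":0,"ty":0,"tz":-30,"spin":0},
    {"fingers":1,"tx":0,"ty":0,"tz":-30,"spin":0},
    {"fingers":1,"tx":0,"ty":0,"tz":-20,"spin":0},
    {"fingers":1,"tx":-12,"ty":-2,"tz":-8,"spin":0},
    {"fingers":1,"tx":-24,"ty":-4,"tz":0,"spin":0},
    {"fingers":1,"tx":-34,"ty":-6,"tz":0,"spin":0},
    {"fingers":1,"tx":-36,"ty":-6,"tz":0,"spin":0},
    {"fingers":1,"tx":-36,"ty":-6,"tz":0,"spin":0},
    {"fingers":1,"tx":-36,"ty":-6,"tz":0,"spin":0},
  ],
)

```text
clock: 15.75
ee_pos: [0.55, 0.0506, 0.2393]
orientation: [-0.0, 0.681, 0.732, -0.001]
force: [0.5, -0.2, -1.5]
grip_width: 0.0439
gripper_force: 47.5
```

Call:
carry_out(
  rows=[
    {"fingers":1,"tx":-36,"ty":-6,"tz":0,"spin":0},
    {"fingers":1,"tx":-36,"ty":-6,"tz":0,"spin":0},
    {"fingers":1,"tx":-36,"ty":-6,"tz":0,"spin":0},
    {"fingers":1,"tx":-36,"ty":-6,"tz":0,"spin":0},
    {"fingers":1,"tx":-36,"ty":-7,"tz":0,"spin":0},
    {"fingers":1,"tx":-36,"ty":-7,"tz":0,"spin":0},
    {"fingers":1,"tx":-36,"ty":-7,"tz":0,"spin":0},
    {"fingers":1,"tx":-34,"ty":-6,"tz":0,"spin":0.04},
    {"fingers":1,"tx":-20,"ty":-3,"tz":0,"spin":0.04},
    {"fingers":1,"tx":-10,"ty":0,"tz":0,"spin":0},
  ],
)

```text
clock: 16.75
ee_pos: [0.5173, -0.2686, 0.2392]
orientation: [-0.001, 0.711, 0.704, -0.0]
force: [0.2, 0.3, -1.5]
grip_width: 0.0438
gripper_force: 47.4
```

```bash
python3 go.py .52 -.267 .0745 1.571; python3 - <<'E'
from cell import capture
import cv2,numpy as np
a=capture("scene")[150:330,130:350];b=capture("top")[130:310,210:430]
cv2.imwrite("pics/d1.png",np.hstack([cv2.resize(i,(396,324),interpolation=cv2.INTER_CUBIC) for i in(a,b)]))
E
```

```text
clock 16.75 pos [ 0.5173 -0.2686  0.2392] psi 1.561 tilt [-0.002  0.    -1.   ] w 0.0438 gf 47.4 F [ 0.2  0.3 -1.5] q [-0.61  0.38 -0.09  1.1  -0.    0.98]
tool shift mm [  1.6   2.9 164.7] spin -0.01
```

View pics/d1.png

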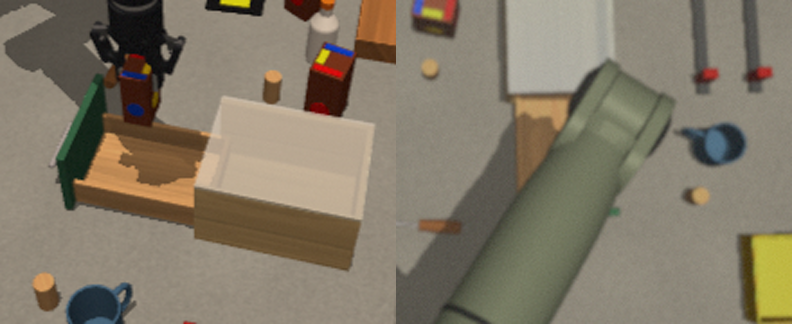

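The block hangs over the drawer, clear of the panel and the cabinet. Lower it, slowing at the end.

Call:
carry_out(
  rows=[
    {"fingers":1,"tx":1,"ty":2,"tz":20,"spin":0},
    {"fingers":1,"tx":1,"ty":1,"tz":25,"spin":0},
    {"fingers":1,"tx":0,"ty":0,"tz":25,"spin":0},
    {"fingers":1,"tx":0,"ty":0,"tz":25,"spin":0},
    {"fingers":1,"tx":0,"ty":0,"tz":25,"spin":0},
    {"fingers":1,"tx":0,"ty":0,"tz":20,"spin":0},
    {"fingers":1,"tx":0,"ty":0,"tz":12,"spin":0},
    {"fingers":1,"tx":0,"ty":0,"tz":6,"spin":0},
    {"fingers":1,"tx":0,"ty":0,"tz":3,"spin":0},
    {"fingers":1,"tx":0,"ty":0,"tz":0,"spin":0},
  ],
)

```text
clock: 17.85
ee_pos: [0.5222, -0.2643, 0.0797]
orientation: [0.0, 0.709, 0.705, 0.0]
force: [0.2, 0.0, -2.2]
grip_width: 0.0435
gripper_force: 47.4
```

Call:
carry_out(
  rows=[
    {"fingers":1,"tx":0,"ty":0,"tz":2,"spin":0},
    {"fingers":1,"tx":0,"ty":0,"tz":1,"spin":0},
    {"fingers":1,"tx":0,"ty":0,"tz":1,"spin":0},
    {"fingers":1,"tx":0,"ty":0,"tz":0,"spin":0},
  ],
)

```text
clock: 18.25
ee_pos: [0.5218, -0.2645, 0.0754]
orientation: [0.0, 0.71, 0.705, 0.0]
force: [-0.7, -0.4, -2.3]
grip_width: 0.0436
gripper_force: 47.4
```

Call:
carry_out(
  rows=[
    {"fingers":1,"tx":0,"ty":0,"tz":1,"spin":0},
    {"fingers":1,"tx":0,"ty":0,"tz":1,"spin":0},
    {"fingers":1,"tx":0,"ty":0,"tz":0,"spin":0},
  ],
)

```text
clock: 18.55
ee_pos: [0.5217, -0.2644, 0.0731]
orientation: [-0.0, 0.71, 0.705, -0.0]
force: [0.2, 0.3, -2.2]
grip_width: 0.0435
gripper_force: 47.4
```

Call:
carry_out(
  rows=[
    {"fingers":1,"tx":0,"ty":0,"tz":1,"spin":0},
    {"fingers":1,"tx":0,"ty":0,"tz":0,"spin":0},
    {"fingers":1,"tx":0,"ty":0,"tz":0,"spin":0},
  ],
)

```text
clock: 18.85
ee_pos: [0.5219, -0.2645, 0.0724]
orientation: [0.0, 0.71, 0.705, 0.0]
force: [-0.3, 0.2, 0.0]
grip_width: 0.0436
gripper_force: 47.3
```

Contact: the force rose by 2 N. Now one more small step, then release.

Call:
carry_out(
  rows=[
    {"fingers":1,"tx":0,"ty":0,"tz":0.5,"spin":0},
    {"fingers":0.45,"tx":0,"ty":0,"tz":0,"spin":0},
    {"fingers":0.4,"tx":0,"ty":0,"tz":0,"spin":0},
    {"fingers":0.3,"tx":0,"ty":0,"tz":0,"spin":0},
    {"fingers":0.2,"tx":0,"ty":0,"tz":0,"spin":0},
    {"fingers":0.1,"tx":0,"ty":0,"tz":0,"spin":0},
    {"fingers":0,"tx":0,"ty":0,"tz":0,"spin":0},
    {"fingers":0,"tx":0,"ty":0,"tz":0,"spin":0},
    {"fingers":0,"tx":0,"ty":0,"tz":0,"spin":0},
  ],
)

```text
clock: 19.75
ee_pos: [0.5218, -0.2644, 0.0718]
orientation: [-0.0, 0.71, 0.705, 0.0]
force: [-0.4, -0.1, -0.3]
grip_width: 0.0854
gripper_force: 0.0
```

Call:
carry_out(
  rows=[
    {"fingers":0,"tx":0,"ty":0,"tz":-10,"spin":0},
    {"fingers":0,"tx":0,"ty":0,"tz":-20,"spin":0},
    {"fingers":0,"tx":0,"ty":0,"tz":-30,"spin":0},
    {"fingers":0,"tx":0,"ty":0,"tz":-35,"spin":0},
    {"fingers":0,"tx":0,"ty":0,"tz":-35,"spin":0},
    {"fingers":1,"tx":0,"ty":20,"tz":0,"spin":0},
    {"fingers":1,"tx":0,"ty":-35,"tz":0,"spin":0},
    {"fingers":1,"tx":0,"ty":-35,"tz":0,"spin":0},
    {"fingers":1,"tx":0,"ty":-35,"tz":0,"spin":0},
    {"fingers":1,"tx":0,"ty":-35,"tz":0,"spin":0},
  ],
)

```text
clock: 20.75
ee_pos: [0.4007, -0.2635, 0.2024]
orientation: [0.0, 0.709, 0.705, -0.0]
force: [-0.1, -0.2, -0.4]
grip_width: 0.0121
gripper_force: 0.0
```

```bash
python3 go.py .36 -.267 .09 1.571; python3 - <<'E'
from cell import capture
import cv2,numpy as np
a=capture("scene")[150:330,130:350];b=capture("top")[130:310,210:430]
cv2.imwrite("pics/d2.png",np.hstack([cv2.resize(i,(396,324),interpolation=cv2.INTER_CUBIC) for i in(a,b)]))
E
```

```text
clock 20.75 pos [ 0.4007 -0.2635  0.2024] psi 1.564 tilt [ 0.    -0.001 -1.   ] w 0.0121 gf 0.0 F [-0.1 -0.2 -0.4] q [-0.74  0.22 -0.42  0.93 -0.    0.84]
tool shift mm [ -3.7 -40.7 112.4] spin -0.007
```

View pics/d2.png

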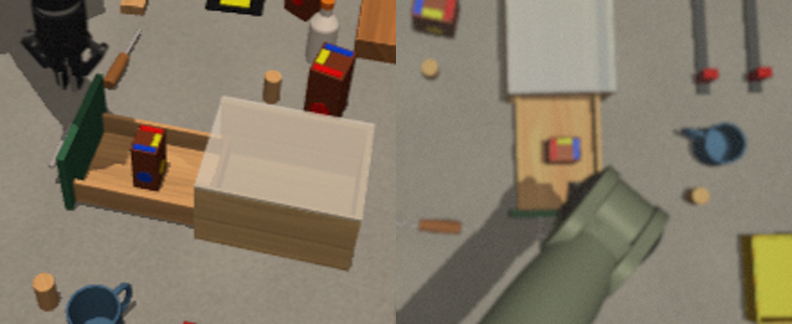

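The block stands in the middle of the drawer. Move the shut fingers in front of the panel, then push along +x (tool +y).

Call:
carry_out(
  rows=[
    {"fingers":1,"tx":-2,"ty":-25,"tz":0,"spin":0},
    {"fingers":1,"tx":-2,"ty":-23,"tz":0,"spin":0},
    {"fingers":1,"tx":0,"ty":0,"tz":25,"spin":0},
    {"fingers":1,"tx":0,"ty":0,"tz":30,"spin":0},
    {"fingers":1,"tx":0,"ty":0,"tz":30,"spin":0},
    {"fingers":1,"tx":0,"ty":0,"tz":20,"spin":0},
    {"fingers":1,"tx":0,"ty":0,"tz":4,"spin":0},
    {"fingers":1,"tx":0,"ty":0,"tz":0,"spin":0},
  ],
)

```text
clock: 21.65
ee_pos: [0.3542, -0.2673, 0.0929]
orientation: [-0.0, 0.709, 0.705, 0.0]
force: [1.1, -0.6, 0.5]
grip_width: 0.0001
gripper_force: 0.0
```

Call:
carry_out(
  rows=[
    {"fingers":1,"tx":0,"ty":8,"tz":0,"spin":0},
    {"fingers":1,"tx":0,"ty":8,"tz":0,"spin":0},
    {"fingers":1,"tx":0,"ty":8,"tz":0,"spin":0},
    {"fingers":1,"tx":0,"ty":8,"tz":0,"spin":0},
    {"fingers":1,"tx":0,"ty":8,"tz":0,"spin":0},
    {"fingers":1,"tx":0,"ty":8,"tz":0,"spin":0},
    {"fingers":1,"tx":0,"ty":8,"tz":0,"spin":0},
    {"fingers":1,"tx":0,"ty":8,"tz":0,"spin":0},
  ],
)

```text
clock: 22.45
ee_pos: [0.4191, -0.2685, 0.0938]
orientation: [0.001, 0.71, 0.705, -0.0]
force: [-2.3, -1.0, 6.1]
grip_width: 0.0004
gripper_force: 3.1
```

Call:
carry_out(
  rows=[
    {"fingers":1,"tx":0,"ty":8,"tz":0,"spin":0},
    {"fingers":1,"tx":0,"ty":8,"tz":0,"spin":0},
    {"fingers":1,"tx":0,"ty":8,"tz":0,"spin":0},
    {"fingers":1,"tx":0,"ty":8,"tz":0,"spin":0},
    {"fingers":1,"tx":0,"ty":8,"tz":0,"spin":0},
    {"fingers":1,"tx":0,"ty":8,"tz":0,"spin":0},
    {"fingers":1,"tx":0,"ty":8,"tz":0,"spin":0},
    {"fingers":1,"tx":0,"ty":8,"tz":0,"spin":0},
    {"fingers":1,"tx":0,"ty":8,"tz":0,"spin":0},
    {"fingers":1,"tx":0,"ty":8,"tz":0,"spin":0},
  ],
)

```text
clock: 23.45
ee_pos: [0.4991, -0.2693, 0.0939]
orientation: [0.001, 0.71, 0.704, -0.001]
force: [-2.2, -3.1, 4.3]
grip_width: -0.0002
gripper_force: 2.8
```

Call:
carry_out(
  rows=[
    {"fingers":1,"tx":0,"ty":8,"tz":0,"spin":0},
    {"fingers":1,"tx":0,"ty":8,"tz":0,"spin":0},
    {"fingers":1,"tx":0,"ty":8,"tz":0,"spin":0},
    {"fingers":1,"tx":0,"ty":8,"tz":0,"spin":0},
    {"fingers":1,"tx":0,"ty":8,"tz":0,"spin":0},
    {"fingers":1,"tx":0,"ty":8,"tz":0,"spin":0},
    {"fingers":1,"tx":0,"ty":4,"tz":0,"spin":0},
    {"fingers":1,"tx":0,"ty":0,"tz":0,"spin":0},
  ],
)

```text
clock: 24.25
ee_pos: [0.5516, -0.2693, 0.0936]
orientation: [0.001, 0.709, 0.705, 0.0]
force: [-0.4, -1.6, 3.8]
grip_width: -0.0003
gripper_force: 1.6
```

```bash
python3 go.py .62 -.267 .092 1.571; python3 - <<'E'
from cell import capture
import cv2,numpy as np
a=capture("scene")[150:330,130:350];b=capture("top")[130:310,210:430]
cv2.imwrite("pics/d3.png",np.hstack([cv2.resize(i,(396,324),interpolation=cv2.INTER_CUBIC) for i in(a,b)]))
E
```

```text
clock 24.25 pos [ 0.5516 -0.2693  0.0936] psi 1.564 tilt [ 0.003 -0.002 -1.   ] w -0.0003 gf 1.6 F [-0.4 -1.6  3.8] q [-0.57  0.56 -0.2   0.81  0.    1.  ]
tool shift mm [ 2.8 68.4  1.8] spin -0.007
```

View pics/d3.png

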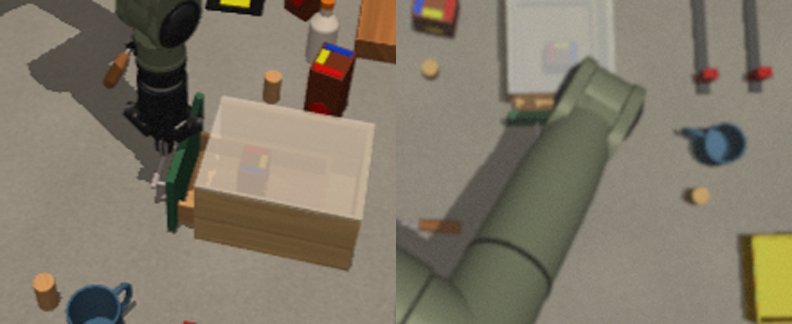

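The drawer is mostly in and the block is still upright. Push the last part gently, watching the force.

Call:
carry_out(
  rows=[
    {"fingers":1,"tx":0,"ty":5,"tz":0,"spin":0},
    {"fingers":1,"tx":0,"ty":5,"tz":0,"spin":0},
    {"fingers":1,"tx":0,"ty":5,"tz":0,"spin":0},
    {"fingers":1,"tx":0,"ty":5,"tz":0,"spin":0},
    {"fingers":1,"tx":0,"ty":5,"tz":0,"spin":0},
  ],
)

```text
clock: 24.85
ee_pos: [0.5747, -0.2688, 0.0933]
orientation: [0.0, 0.71, 0.705, -0.0]
force: [-2.2, -1.4, 6.6]
grip_width: -0.0002
gripper_force: 2.4
```

Call:
carry_out(
  rows=[
    {"fingers":1,"tx":0,"ty":3,"tz":0,"spin":0},
    {"fingers":1,"tx":0,"ty":3,"tz":0,"spin":0},
    {"fingers":1,"tx":0,"ty":3,"tz":0,"spin":0},
  ],
)

```text
clock: 25.15
ee_pos: [0.5823, -0.2689, 0.0933]
orientation: [-0.001, 0.71, 0.704, -0.001]
force: [-13.2, 0.1, 13.6]
grip_width: -0.0001
gripper_force: 5.2
```

Call:
carry_out(
  rows=[
    {"fingers":1,"tx":0,"ty":3,"tz":0,"spin":0},
    {"fingers":1,"tx":0,"ty":3,"tz":0,"spin":0},
  ],
)

```text
clock: 25.35
ee_pos: [0.5824, -0.2688, 0.0935]
orientation: [-0.005, 0.71, 0.704, -0.005]
force: [-32.1, -0.3, 28.4]
grip_width: -0.0002
gripper_force: 11.3
```

The force shows a hard stop at x = 0.582. Back off and check.

Call:
carry_out(
  rows=[
    {"fingers":1,"tx":0,"ty":-8,"tz":0,"spin":0},
    {"fingers":1,"tx":0,"ty":-20,"tz":0,"spin":0},
    {"fingers":1,"tx":0,"ty":-30,"tz":0,"spin":0},
    {"fingers":1,"tx":0,"ty":-30,"tz":-20,"spin":0},
    {"fingers":1,"tx":0,"ty":-30,"tz":-40,"spin":0},
    {"fingers":1,"tx":0,"ty":-30,"tz":-30,"spin":0},
    {"fingers":1,"tx":20,"ty":-30,"tz":0,"spin":0},
    {"fingers":1,"tx":40,"ty":0,"tz":0,"spin":0},
    {"fingers":1,"tx":40,"ty":0,"tz":0,"spin":0},
    {"fingers":1,"tx":0,"ty":0,"tz":0,"spin":0},
  ],
)

```text
clock: 26.35
ee_pos: [0.4105, -0.1629, 0.1821]
orientation: [-0.002, 0.708, 0.706, 0.0]
force: [-0.1, -0.5, -0.5]
grip_width: 0.0006
gripper_force: 0.0
```

```bash
python3 - <<'E'
from cell import capture
import cv2,numpy as np
a=capture("scene")[190:310,180:350];b=capture("top")[90:210,230:400]
cv2.imwrite("pics/d4.png",np.hstack([cv2.resize(i,(400,282),interpolation=cv2.INTER_CUBIC) for i in(a,b)]))
E
```

```text
(no output)
```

View pics/d4.png

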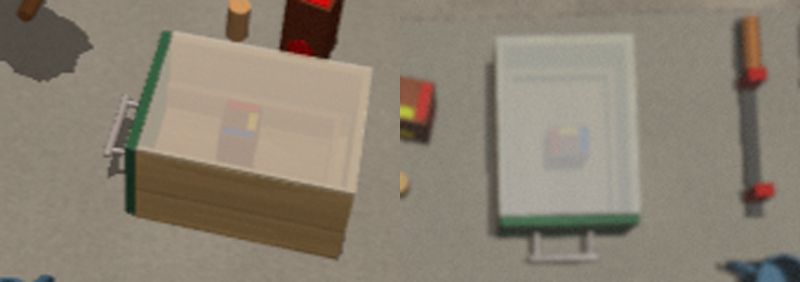

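The green panel is flush with the cabinet front, the block stands upright inside, and the arm is clear.

```bash
python3 -c "
from cell import manip
print(manip.sign_off())"
```

```text
the job is handed in; nothing more can be done
None
```

I showed the block's blue, yellow and red dots to the scanner in turn, stood it upright in the drawer, pushed the drawer fully shut and handed the job in at about 26 s; sign-off returned no verdict.

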